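# Unlock the film winder's cap, whichever way it turns, and hold it off

### The job

The empty spool on the film winder has to be changed: undo the locking cap on top of the spindle and lift it off. Nobody knows which way this one unlocks (it depends on which way the winder was last set to wind), so try it one way and, if it stops at once, the other way; do not pull hard on it while it is still locked. Finish with the cap held in the gripper, a good 5 cm above the spindle; leave the spool sitting on its turntable and everything else on the counter where it is.

Things in the scene. Friction and masses are not known exactly. Their poses are not given: they have to be found in the camera images.
- winder: motor film winder, fixed: grey cast base 250 x 160 x 45 mm; on it a round aluminium turntable, 132 mm diameter, top 52 mm above the counter, locked against turning, and an upright motor can 60 mm diameter, 115 mm high, 112 mm to +x of the spindle. Origin: on the spindle axis at counter level; z up, x along the 250 mm side, base from -90 to +160 mm
- spindle_top (a point): point on the spindle axis at the very top of the spindle, 107 mm above the counter. The spindle ends in a steel head with three short radial lugs, hidden in the cap at first. Turning the cap on it takes under 0.3 N m where it is free; at a stop the torque passes 1 N m within about 6 degrees more. The spool may turn along with the cap
- cap: locking cap, plain bright steel, about 350 g: round ribbed skirt 68 mm diameter, 21 mm high, closed on top, with an upright grip bar across it along the cap's x axis, 62 mm long, 14 mm thick, from 21 to 45 mm above the underside. Origin: centre of the underside; z up. Starts locked on the spool's top flange, underside 92 mm above the counter, its x axis within 3 degrees of the winder's x
- cap_bar (a point): centre of the cap's grip bar, 33 mm above the underside. Bayonet cap, no rise as it turns, 2 mm play up and down. One way (unknown which) it meets a stop within 1 to 7 degrees (it gives a little if forced); the other way it turns freely to an open stop about 70 degrees from the start and lifts straight off from 45 degrees on; 55 degrees (0.95 rad) is well placed.
- spool: empty black plastic film spool, 110 mm diameter, 40 mm high, with a 52 mm bore over the 50 mm spindle, held on the turntable by the cap; loose once the cap is off. Origin: centre of its underside
- spare_spool: a second such spool, lying flat on the counter; not part of the job. Origin: centre of its underside
- print_roller: print roller: silver steel roller 44 mm diameter, 150 mm long, in a fork with a dark wooden handle, lying on the counter, 215 mm long over all; not part of the job. Origin: on the counter under the middle of the roller; handle towards its -x
- safelight: safelight lamp housing, a green painted can 132 mm diameter and 109 mm high with an amber glass, standing on the counter glass up; not part of the job. Origin: centre of its underside
- scale_bar: flat aluminium focusing scale bar, 300 x 25 x 6 mm, lying on the counter beyond the winder; not part of the job. Origin: centre of its underside; x along its length
Mind the look-alikes: they are no part of the job. Of the things like the cap, leave any that is black, pink or yellow; of the rest the larger one is meant.

How it is judged:
On the way, in this order (a step that is already met when the one before it is completed fails the run):
1. the cap is turned to its open position while still down on the spindle (angle between the x axis of cap and the x axis of winder, either way round above 0.66 rad and z of cap in the frame of winder below 0.098 m and horizontal distance between cap and winder below 0.005 m), for 0.1 s.
2. the cap is lifted clear of the spindle (z of cap in the frame of spindle_top above 0.01 m), for 0.1 s.
At the end, for the whole second after the job is handed in: the cap is gripped by the fingers and still, its underside at least 45 mm above the top of the spindle, touching neither winder nor spool; the spool still sits on the turntable (within 4 mm in height, 6 mm sideways) (z of cap in the frame of spindle_top above 0.045 m and contact force between the fingers and cap above 2 N and contact force between cap and winder below 0.1 N and contact force between cap and spool below 0.1 N and linear speed of cap below 0.03 m/s and z of spool in the frame of winder below 0.056 m and horizontal distance between spool and winder below 0.006 m); the arm keeps its last pose, push and grip.
It fails at once if the locked cap is pulled or shoved hard against the spindle (contact force between cap and winder above 80 N).
It fails at once if the spool is lifted off its plate (z of spool in the frame of winder above 0.062 m).
It fails at once if a bystander is disturbed (distance of any of spare_spool, print_roller, safelight, scale_bar from where it was at the start of the episode above 0.02 m).
It also fails if it takes over 45 s, if anything falls off the work surface, if the arm or the gripper's body presses on something with over 40 N, if the wrist force passes 120 N, or if a joint passes its speed limit or range.

### The arm

A 6-joint arm with a two-finger parallel gripper is mounted at the origin on the work surface. World frame = base frame: x ahead of the robot, y to its left, z up, the work surface at z = 0. Lengths are in m, angles in rad, forces in N, time in s.
With the tool pointing down it reaches from about 0.35 to 0.975 m from the base axis. Payload 4.9 kg.
Tool frame: the origin (TCP) lies on the front face of the gripper's body, between the roots of the fingers; the fingertips stand 73 mm ahead of it and the grasp point (between the pads) lies 54 mm ahead of it; z points along the fingers, y is the line along which they close (so a half turn about z gives the same grasp; the last joint's range is limited). The gripper opens to 85 mm and grips with 20 to 120 N. Pads are 22 mm wide; open, the fingers measure 114 mm over their backs; the gripper's body (76 mm by 85 mm) begins 54 mm behind the grasp point. The pads swing forward as they close: fully open they stand 13 mm farther back than shut.
Start: joints at [-1.406, 0.053, 1.613, -0, 1.476, -0.119], TCP at [0.175, -0.6, 0.304] pointing down, gripper open.
Joint ranges: [-3.01, 3.01], [-1.01, 2.22], [0.06, 2.58], [-1.02, 4.17], [0.09, 2.62], [-3.14, 3.14]. Speed limits (rad/s): [2.57, 2.57, 3.14, 3.14, 3.14, 3.14].

### API

Orientations are given as a rotation vector (axis times angle).
In Python, from station import status, imaging, order gives the robot as it stands.
- The arm moves only by the tool arm_command, never from a script. Its argument "increments" is a list of rows, each an object with "slide": the shift along the tool's x, y, z in m, a list of three; "spin": the turn about the tool's z in degrees; "gripper": the opening, from -1 (shut) to 1 (fully open). In form: [{"slide": [x, y, z], "spin": spin, "gripper": gripper}, ...]. A call has 1 to 8 rows; each row is the pose to reach, as a shift and turn from the pose commanded when the call began, along the tool's axes at that moment; what a row does not reach only later rows make up. A row lasts 1/12 s, in which the tool goes at most 41.7 mm and 7.16 degrees, less where a joint would pass 70% of its speed; a pose out of reach is approached as far as the arm can. A call with a gripper value outside its range is refused whole. The fingers move at their own pace and stop on an object; "newtons" is the grip in N (left out, the last holds). Time passes only in rows, so rows that repeat a pose let the fingers close. It gives the time, the measured TCP pose, the force, the opening and the grip force at its end, in the units of the state.
- status.get_obs(): the state, without advancing time (a new reading comes with each control period).
- imaging.get_image(name): name is "scene" or "side" or "wrist"; returns a dict with "frame" (480x640x3 uint8, red, green, blue), "vfov" (degrees; the focal length in pixels is half the picture's height over the tangent of half this angle, whatever the lens; pixels are square), "cx", "cy" (the principal point, pixels), "view" (4x4, takes a point from world to camera coordinates); the wrist camera has in their place "mount" (4x4, takes a point from camera to tool coordinates, whose origin is the TCP and whose axes are the flange's). Camera axes: x right, y up, looking along -z (the intrinsics and any distortion apply to the point x, -y, -z); pixel columns grow to the right and rows downward; lengths in m; the calibration is good to about 2 mm. A picture is of the moment at which its call begins: read the wrist's pose just before it. There is no depth.
- order.finish_job(): hands the job in; it is judged then, once.
The state is a dict: "t": time; "q": joint angles; "dq": joint speeds; "effort": joint torques, N m; "tool_pos": TCP position; "tool_rot": TCP orientation; "contact_force": force on the tool from outside, world axes, zero at the start; "wrist_torque": the same for the moment, N m; "opening": finger opening in m; "grip_force": force on a finger pad.
Only numpy, scipy, OpenCV 4.12 (cv2) and the standard library are available. Lean on these libraries where they do the work, as an engineer would, in place of code of your own. Each camera call takes 0.05 s, during which the arm holds its last target. There are 200 camera calls.

## Working session

There is one attempt and no reset: what is moved stays moved. The work goes in short steps, Python scripts to look and compute and a tool call to move; the robot and the scene stay as the last step left them, time stands still between calls to the robot, and variables do not carry over. Pictures are saved under pics/ and viewed, at most 10 in all, crops included, and the job is handed in when it is done.

Besides the shell and the picture viewer there is one more tool, called after ">>>" as name(argument=value, ...), one argument or row to a line, values as JSON. arm_command: Moves the arm, as the interface text tells. Its arguments: {"type":"object","properties":{"increments":{"type":"array","items":{"type":"object","properties":{"slide":{"type":"array","items":{"type":"number"}},"spin":{"type":"number"},"gripper":{"type":"number"}}}},"newtons":{"type":"number"}},"required":["increments"]}

```bash
mkdir -p pics && cat > h.py <<'E'
import numpy as np, cv2
from scipy.spatial.transform import Rotation as R
from station import status, imaging, order
def shot(name,fn=None):
    o=status.get_obs(); im=imaging.get_image(name); f=im['frame']
    if fn: cv2.imwrite('pics/'+fn,cv2.cvtColor(f,cv2.COLOR_RGB2BGR))
    if 'view' in im: im['c2w']=np.linalg.inv(im['view'])
    else:
        T=np.eye(4);T[:3,:3]=R.from_rotvec(o['tool_rot']).as_matrix();T[:3,3]=o['tool_pos'];im['c2w']=T@im['mount']
    im['f']=240/np.tan(np.radians(im['vfov'])/2)
    return im
def ray(im,u,v):
    d=np.array([(u-im['cx'])/im['f'],-(v-im['cy'])/im['f'],-1.]); return im['c2w'][:3,3], im['c2w'][:3,:3]@d
def onz(im,u,v,z):
    o,d=ray(im,u,v); return o+d*(z-o[2])/d[2]
def proj(im,p):
    c=np.linalg.inv(im['c2w'])@np.r_[p,1]; return im['cx']-im['f']*c[0]/c[2], im['cy']+im['f']*c[1]/c[2]
E
python3 - <<'E'
from h import *
for n in('scene','side','wrist'):
    im=shot(n,n+'1.png'); print(n,{k:v for k,v in im.items() if k not in('frame','view')})
print(status.get_obs())
E
```

```text
scene {'vfov': 57.76575861018159, 'cx': 319.0482635374762, 'cy': 236.3878003207368, 'c2w': array([[ 8.45701747e-01, -4.21097559e-01,  3.27819159e-01,
         9.33798265e-01],
       [ 5.33655835e-01,  6.67247753e-01, -5.19607435e-01,
        -6.20922120e-01],
       [ 6.88254892e-05,  6.14375522e-01,  7.89013760e-01,
         1.02522925e+00],
       [ 0.00000000e+00,  0.00000000e+00,  0.00000000e+00,
         1.00000000e+00]]), 'f': np.float64(435.0664655694866)}
side {'vfov': 47.540776462135334, 'cx': 322.0500450857059, 'cy': 238.75812957861368, 'c2w': array([[-0.76973494,  0.31623195, -0.55453176, -0.12255723],
       [-0.63827493, -0.36677749,  0.67681562,  0.84224174],
       [ 0.01064096,  0.87491236,  0.48416437,  0.71927042],
       [ 0.        ,  0.        ,  0.        ,  1.        ]]), 'f': np.float64(544.9154093112892)}
wrist {'vfov': 71.76450166818012, 'cx': 317.0855522999272, 'cy': 239.92347815517365, 'mount': array([[ 6.03303583e-04,  9.61651641e-01,  2.74273142e-01,
         6.83251372e-02],
       [ 9.99999814e-01, -6.05390235e-04, -7.70361904e-05,
        -1.86041851
[... 442 characters left out ...]
oat64(331.7633208922502)}
{'t': 0.15, 'q': array([-1.40599734e+00,  5.32215201e-02,  1.61398102e+00,  3.83891732e-06,
        1.47601089e+00, -1.19008163e-01]), 'dq': array([-0.00228326, -0.00104994, -0.00376045,  0.00063009,  0.00155637,
        0.00020092]), 'effort': array([ 6.24261174e-04, -3.94241953e+01, -3.70720911e+01, -6.52955987e-05,
        4.71084350e-03,  4.09352126e-06]), 'tool_pos': array([ 0.17494241, -0.59962789,  0.30293379]), 'tool_rot': array([-3.10841109e+00, -4.44078832e-01,  5.22566456e-05]), 'contact_force': array([-0.04665678, -0.58146097, -0.24578875]), 'wrist_torque': array([-0.02141335, -0.00132986, -0.02161213]), 'grip_force': 0.0, 'opening': 0.08565542937444791}
```

View pics/scene1.png

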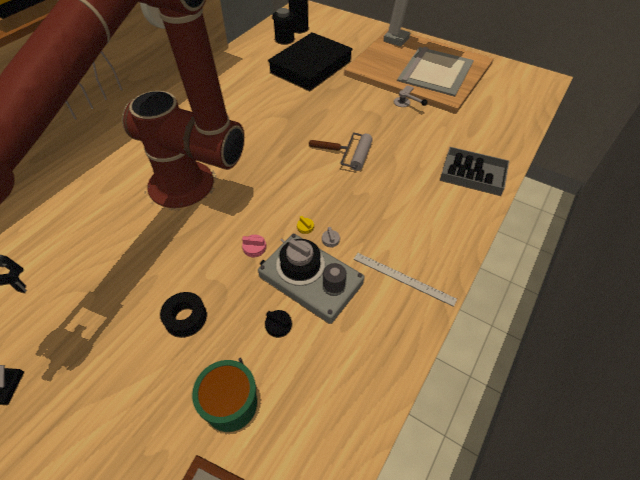

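View pics/side1.png

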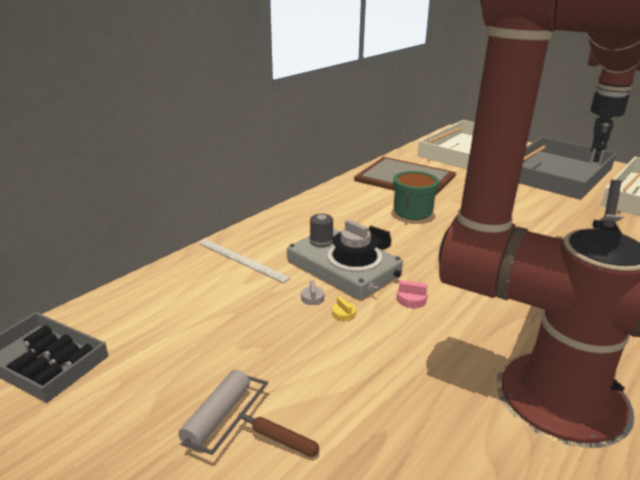

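The winder is at about (310,275) in the scene view. The cap sits on its spool at about (299,250), with the bar top near (297,246), and the motor can top is at about (334,269). In the side view the cap bar is at about (357,230) and the can at about (321,222).

```bash
python3 - <<'E'
from h import *
s=shot('scene');d=shot('side')
print('cap z.137',onz(s,297,245,.137),onz(d,357,229,.137))
print('can top .16',onz(s,334,269,.16),onz(d,321,219,.16))
a=cv2.resize(s['frame'][210:340,240:380],None,fx=4,fy=4,interpolation=2)
b=cv2.resize(d['frame'][200:300,280:410],None,fx=4,fy=4,interpolation=2)
b=cv2.copyMakeBorder(b,0,a.shape[0]-b.shape[0],0,0,0)[:, :]
cv2.imwrite('pics/crop.png',cv2.resize(np.hstack([a,b])[:,:,::-1],(800,int(a.shape[0]*800/(a.shape[1]+b.shape[1])))))
E
```

```text
cap z.137 [ 0.53208691 -0.08948428  0.137     ] [ 0.51324722 -0.05929344  0.137     ]
can top .16 [ 0.65695643 -0.11536568  0.16      ] [ 0.578885   -0.00926263  0.16      ]
```

View pics/crop.png

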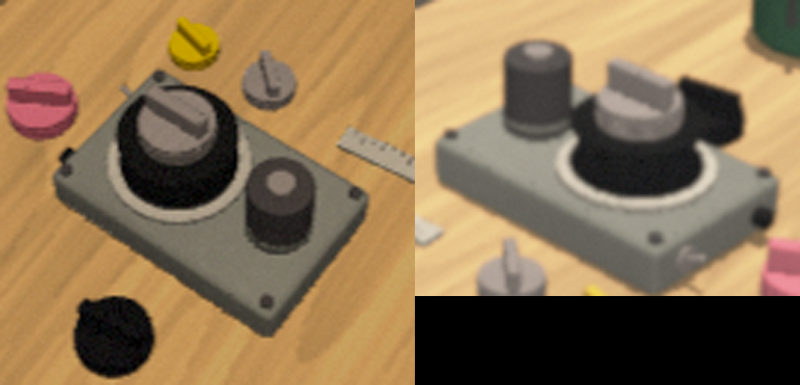

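The crop confirms it: bright cap on the black spool, bar top centre near scene (299,248) and side (357,228). The two rays disagree at the assumed heights, so I'll triangulate.

```bash
python3 - <<'E'
from h import *
s=shot('scene');d=shot('side')
def tri(a,b):
    o1,d1=ray(s,*a);o2,d2=ray(d,*b)
    A=np.c_[d1,-d2];t=np.linalg.lstsq(A,o2-o1,rcond=None)[0]
    p,q=o1+t[0]*d1,o2+t[1]*d2;return (p+q)/2,np.linalg.norm(p-q)
C=lambda x,y:(240+x/2.963,210+y/2.963)
D=lambda x,y:(280+(x-415)/2.963,200+y/2.963)
print('bar',tri(C(175,111),D(643,83)))
print('can',tri(C(282,173),D(538,52)))
print('barL',tri(C(147,95),D(675,100)));print('barR',tri(C(205,128),D(610,66)))
print('base',[tri(C(*a),D(*b)) for a,b in (((160,75),(655,237)),((65,170),(767,174)),((355,192),(450,133)))])
E
```

```text
bar (array([ 0.5333375 , -0.08516802,  0.12232074]), np.float64(0.0025543170166195126))
can (array([ 0.6425146 , -0.0860934 ,  0.11363589]), np.float64(0.002991127919899734))
barL (array([ 0.5009146 , -0.08244914,  0.11954615]), np.float64(0.0038159645002600585))
barR (array([ 0.56720416, -0.08764378,  0.12509315]), np.float64(0.0008027339696783123))
base [(array([ 0.46252219, -0.010427  ,  0.04414544]), np.float64(0.0022078322450413156)), (array([ 0.44994517, -0.14720342,  0.04238752]), np.float64(0.0030390301172731372)), (array([ 0.68771733, -0.02712845,  0.04446031]), np.float64(0.000539685968062478))]
```

Base height (44 mm), can top (114 mm) and spindle-to-can spacing (109 mm) are all plausible. The bar height is less certain, so I'll go above the cap and look from close by.

>>> arm_command(
  increments=[
    {"slide": [0.03, -0.024, 0], "spin": 1},
    {"slide": [0.06, -0.048, 0], "spin": 3},
    {"slide": [0.09, -0.072, 0], "spin": 5},
    {"slide": [0.12, -0.096, 0], "spin": 7},
    {"slide": [0.15, -0.12, 0], "spin": 9},
    {"slide": [0.18, -0.145, 0], "spin": 11},
    {"slide": [0.21, -0.17, 0], "spin": 13},
    {"slide": [0.24, -0.194, 0], "spin": 15},
  ],
)

```text
validation failed for argument at $.in...
```

```bash
cat > to.py <<'E'
from h import *
import sys
x,y,z,yaw=map(float,sys.argv[1:5])
o=status.get_obs();M=R.from_rotvec(o['tool_rot']).as_matrix()
y0=np.degrees(np.arctan2(M[1,0],M[0,0]))
print(o['t'],o['tool_pos'].round(4),'yaw',y0.round(2),'tilt',M[:,2].round(4),'slide',(M.T@(np.array([x,y,z])-o['tool_pos'])).round(4),'spin',round(y0-yaw,2),'q6',o['q'][5],'F',o['contact_force'].round(1))
E
python3 to.py .533 -.085 .30 -4
```

```text
0.35 [ 0.175  -0.5999  0.3036] yaw 16.26 tilt [-1.e-04  5.e-04 -1.e+00] slide [ 0.4879 -0.394   0.0038] spin 20.26 q6 -0.11903217815754963 F [-0.3 -0.1  0. ]
```

>>> arm_command(
  increments=[
    {"slide": [0.03, -0.024, 0.0], "spin": 1.0, "gripper": 1.0},
    {"slide": [0.06, -0.048, 0.0], "spin": 3.0, "gripper": 1.0},
    {"slide": [0.09, -0.072, 0.0], "spin": 5.0, "gripper": 1.0},
    {"slide": [0.12, -0.096, 0.0], "spin": 7.0, "gripper": 1.0},
    {"slide": [0.15, -0.12, 0.0], "spin": 9.0, "gripper": 1.0},
    {"slide": [0.18, -0.145, 0.0], "spin": 11.0, "gripper": 1.0},
    {"slide": [0.21, -0.17, 0.0], "spin": 13.0, "gripper": 1.0},
    {"slide": [0.24, -0.194, 0.0], "spin": 15.0, "gripper": 1.0},
  ],
)

```text
t: 1.02
tool_pos: [0.3517, -0.3448, 0.3041]
tool_rot: [3.141, 0.031, 0.001]
contact_force: [1.3, -0.7, 0.7]
opening: 0.0859
grip_force: 0.0
```

```bash
python3 to.py .533 -.085 .30 -4
```

```text
1.0167 [ 0.3517 -0.3448  0.3041] yaw 1.14 tilt [ 5.e-04 -5.e-04 -1.e+00] slide [ 0.1864 -0.2561  0.0041] spin 5.14 q6 0.6241484432038777 F [ 1.3 -0.7  0.7]
```

>>> arm_command(
  increments=[
    {"slide": [0.023, -0.031, 0.0], "spin": 1.0, "gripper": 1.0},
    {"slide": [0.047, -0.064, 0.0], "spin": 2.0, "gripper": 1.0},
    {"slide": [0.07, -0.096, 0.0], "spin": 3.0, "gripper": 1.0},
    {"slide": [0.093, -0.128, 0.0], "spin": 4.0, "gripper": 1.0},
    {"slide": [0.117, -0.16, 0.0], "spin": 5.0, "gripper": 1.0},
    {"slide": [0.14, -0.192, 0.0], "spin": 5.0, "gripper": 1.0},
    {"slide": [0.163, -0.224, 0.0], "spin": 5.0, "gripper": 1.0},
    {"slide": [0.186, -0.256, 0.0], "spin": 5.0, "gripper": 1.0},
  ],
)

```text
t: 1.68
tool_pos: [0.5322, -0.0845, 0.3042]
tool_rot: [3.14, -0.102, 0.001]
contact_force: [1.2, -0.3, 0.0]
opening: 0.0852
grip_force: 0.0
```

>>> arm_command(
  increments=[
    {"slide": [0.0, 0.0, 0.0], "spin": 0.0, "gripper": 1.0},
    {"slide": [0.0, 0.0, 0.0], "spin": 0.0, "gripper": 1.0},
    {"slide": [0.0, 0.0, 0.0], "spin": 0.0, "gripper": 1.0},
  ],
)

```text
t: 1.93
tool_pos: [0.5313, -0.0865, 0.3038]
tool_rot: [3.14, -0.102, -0.001]
contact_force: [-0.4, 0.1, 0.4]
opening: 0.0855
grip_force: 0.0
```

```bash
python3 to.py .533 -.085 .30 -4; python3 - <<'E'
from h import *
w=shot('wrist','w1.png')
for p in ((.533,-.085,.137),(.533,-.085,.122),(.6425,-.086,.115)): print(proj(w,p))
E
```

```text
1.9333 [ 0.5313 -0.0865  0.3038] yaw -3.7 tilt [-5.e-04 -3.e-04 -1.e+00] slide [ 0.0016 -0.0016  0.0038] spin 0.3 q6 1.3360706545037926 F [-0.4  0.1  0.4]
(np.float64(314.51915477147173), np.float64(238.99436966744184))
(np.float64(314.65846829071234), np.float64(233.78184532318951))
(np.float64(305.9839995084057), np.float64(82.97999067493248))
```

View pics/w1.png

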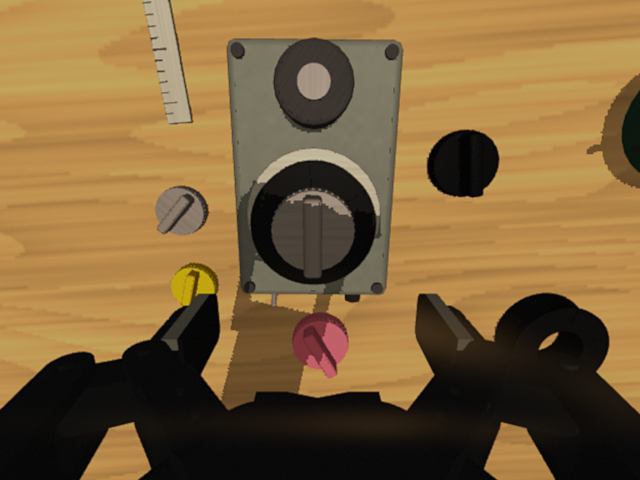

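The wrist view shows the cap centred at about (312,236). The bar runs vertically from (312,195) to (312,278), and the motor can is at about (314,82). I'll zoom in to get the bar corners and the base edges.

```bash
python3 - <<'E'
from h import *
f=cv2.imread('pics/w1.png'); c=f[180:290,250:380].astype(float)*1.6
cv2.imwrite('pics/w1c.png',cv2.resize(np.clip(c,0,255).astype('uint8'),None,fx=5,fy=5,interpolation=cv2.INTER_CUBIC))
E
```

```text
(no output)
```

View pics/w1c.png

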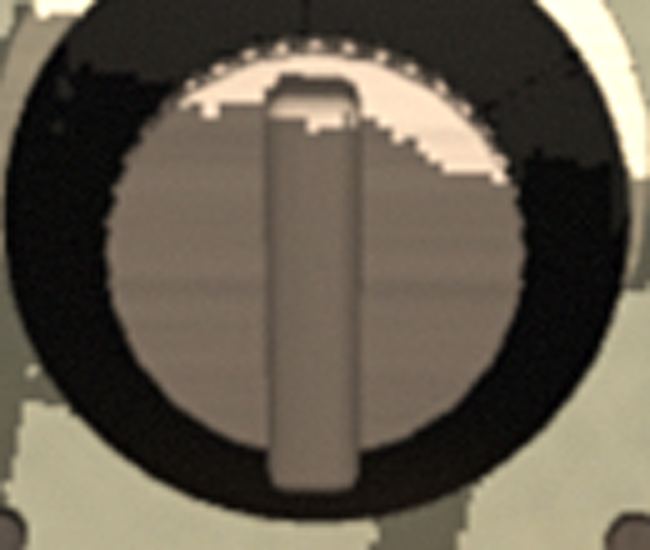

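```bash
python3 - <<'E'
from h import *
w=shot('wrist')
P=lambda x,y,z: onz(w,250+x/5,180+y/5,z)
for z in(.122,.13,.137):
    a,b=P(312,92,z),P(313.5,490,z);l,r=P(267,270,z),P(359,270,z)
    print(z,'len',np.linalg.norm(a-b),'thick',np.linalg.norm(l-r),'mid',((a+b)/2).round(4),'yaw',np.degrees(np.arctan2(*(a-b)[1::-1])).round(2),'mid_lr',((l+r)/2).round(4))
l,r=P(105,245,.113),P(525,245,.113);print('skirt d',np.linalg.norm(l-r),((l+r)/2).round(4), 'bottom edge',P(314,455,.113))
l,r=P(7,210,.092),P(630,210,.092);print('spool d',np.linalg.norm(l-r),((l+r)/2).round(4))
c=onz(w,314,82,.115);print('can',c)
for a,b in (((238,50),(249,286)),((393,50),(377,288))):
    p,q=onz(w,*a,.045),onz(w,*b,.045);print('base yaw',np.degrees(np.arctan2(*(p-q)[1::-1])),p,q)
E
```

```text
0.122 len 0.06505570684639352 thick 0.0144124033972424 mid [ 0.5282 -0.0836  0.122 ] yaw -3.75 mid_lr [ 0.5328 -0.084   0.122 ]
0.13 len 0.06298345892289521 thick 0.013953318799436494 mid [ 0.5305 -0.0839  0.13  ] yaw -3.75 mid_lr [ 0.5349 -0.0842  0.13  ]
0.137 len 0.061170241989834256 thick 0.013551619776356319 mid [ 0.5325 -0.0841  0.137 ] yaw -3.75 mid_lr [ 0.5367 -0.0844  0.137 ]
skirt d 0.06786298487535034 [ 0.5345 -0.0843  0.113 ] bottom edge [ 0.49836407 -0.08165372  0.113     ]
spool d 0.10814375964385241 [ 0.5355 -0.0847  0.092 ]
can [ 0.64261555 -0.09248194  0.115     ]
base yaw -4.503940691319647 [ 0.68458907 -0.02736932  0.045     ] [ 0.45931873 -0.00962457  0.045     ]
base yaw -4.45045246748838 [ 0.67565115 -0.16411531  0.045     ] [ 0.44803866 -0.14639985  0.045     ]
```

Everything agrees: cap centre is (0.532, -0.084), bar top is about 0.135 m, bar yaw is -3.8° and base yaw is -4.5°. Descending so the fingertips stop just above the skirt.

>>> arm_command(
  increments=[
    {"slide": [0.001, -0.0025, 0.015], "spin": 0.0, "gripper": 1.0},
    {"slide": [0.001, -0.0025, 0.03], "spin": 0.0, "gripper": 1.0},
    {"slide": [0.001, -0.0025, 0.045], "spin": 0.0, "gripper": 1.0},
    {"slide": [0.001, -0.0025, 0.06], "spin": 0.0, "gripper": 1.0},
    {"slide": [0.001, -0.0025, 0.075], "spin": 0.0, "gripper": 1.0},
    {"slide": [0.001, -0.0025, 0.09], "spin": 0.0, "gripper": 1.0},
    {"slide": [0.001, -0.0025, 0.1], "spin": 0.0, "gripper": 1.0},
    {"slide": [0.001, -0.0025, 0.105], "spin": 0.0, "gripper": 1.0},
  ],
)

```text
t: 2.7
tool_pos: [0.5314, -0.085, 0.1972]
tool_rot: [-3.139, 0.106, 0.004]
contact_force: [-0.4, -0.1, -0.4]
opening: 0.0857
grip_force: 0.0
```

>>> arm_command(
  increments=[
    {"slide": [0.0, 0.0, 0.003], "spin": 0.0, "gripper": 1.0},
    {"slide": [0.0, 0.0, 0.006], "spin": 0.0, "gripper": 1.0},
    {"slide": [0.0, 0.0, 0.007], "spin": 0.0, "gripper": 1.0},
    {"slide": [0.0, 0.0, 0.007], "spin": 0.0, "gripper": 1.0},
  ],
)

```text
t: 3.03
tool_pos: [0.5328, -0.0843, 0.1924]
tool_rot: [3.14, -0.103, 0.001]
contact_force: [-0.6, -0.1, 0.7]
opening: 0.0853
grip_force: 0.0
```

```bash
python3 to.py .532 -.084 .190 -3.8; python3 - <<'E'
from h import *
w=shot('wrist');d=shot('side')
a=w['frame'][200:440,170:470];b=cv2.resize(d['frame'][150:300,300:450],(400,400),interpolation=2)
cv2.imwrite('pics/g1.png',np.hstack([cv2.resize(a,(400,320)),b[:320]])[:,:,::-1])
E
```

```text
3.0333 [ 0.5328 -0.0843  0.1924] yaw -3.75 tilt [ 8.e-04 -3.e-04 -1.e+00] slide [-0.0008 -0.0002  0.0024] spin 0.05 q6 1.341405372790586 F [-0.6 -0.1  0.7]
```

View pics/g1.png

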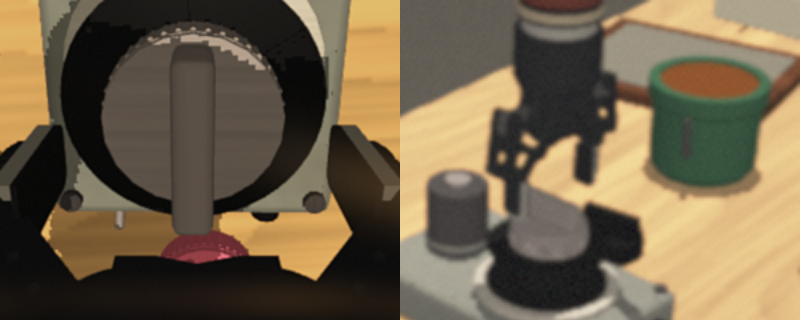

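The fingers straddle the bar evenly, with the bar centred. Going down 2 mm more and closing.

>>> arm_command(
  increments=[
    {"slide": [-0.0005, 0.0, 0.002], "spin": 0.0, "gripper": 1.0},
    {"slide": [-0.0005, 0.0, 0.002], "spin": 0.0, "gripper": 0.3},
    {"slide": [-0.0005, 0.0, 0.002], "spin": 0.0, "gripper": -0.3},
    {"slide": [-0.0005, 0.0, 0.002], "spin": 0.0, "gripper": -1.0},
    {"slide": [-0.0005, 0.0, 0.002], "spin": 0.0, "gripper": -1.0},
    {"slide": [-0.0005, 0.0, 0.002], "spin": 0.0, "gripper": -1.0},
    {"slide": [-0.0005, 0.0, 0.002], "spin": 0.0, "gripper": -1.0},
    {"slide": [-0.0005, 0.0, 0.002], "spin": 0.0, "gripper": -1.0},
  ],
  newtons=70,
)

```text
t: 3.8
tool_pos: [0.5323, -0.0841, 0.1903]
tool_rot: [3.14, -0.102, 0.001]
contact_force: [-0.6, 0.6, 0.2]
opening: 0.0122
grip_force: 73.1
```

>>> arm_command(
  increments=[
    {"slide": [0.0, 0.0, 0.0], "spin": 0.0, "gripper": -1.0},
    {"slide": [0.0, 0.0, 0.0], "spin": 0.0, "gripper": -1.0},
    {"slide": [0.0, 0.0, 0.0], "spin": 0.0, "gripper": -1.0},
    {"slide": [0.0, 0.0, 0.0], "spin": 0.0, "gripper": -1.0},
  ],
)

```text
t: 4.13
tool_pos: [0.5323, -0.084, 0.1902]
tool_rot: [3.14, -0.102, 0.001]
contact_force: [0.7, 0.7, 1.8]
opening: 0.0128
grip_force: 73.2
```

```bash
python3 to.py .532 -.084 .190 -3.8; python3 -c "
from h import *
print(status.get_obs()['wrist_torque'])"
```

```text
4.1333 [ 0.5323 -0.084   0.1902] yaw -3.74 tilt [ 6.e-04 -0.e+00 -1.e+00] slide [-0.0003 -0.      0.0002] spin 0.06 q6 1.341174175639431 F [0.7 0.7 1.8]
[ 0.08610755  0.04108765 -0.02236172]
```

Gripped. Trying a small positive spin (clockwise seen from above) first.

>>> arm_command(
  increments=[
    {"slide": [0.0, 0.0, 0.0], "spin": 1.0, "gripper": -1.0},
    {"slide": [0.0, 0.0, 0.0], "spin": 2.0, "gripper": -1.0},
    {"slide": [0.0, 0.0, 0.0], "spin": 3.0, "gripper": -1.0},
    {"slide": [0.0, 0.0, 0.0], "spin": 4.0, "gripper": -1.0},
    {"slide": [0.0, 0.0, 0.0], "spin": 4.0, "gripper": -1.0},
  ],
)

```text
t: 4.55
tool_pos: [0.5322, -0.084, 0.1902]
tool_rot: [-3.134, 0.214, -0.001]
contact_force: [-0.6, 1.8, 4.1]
opening: 0.0124
grip_force: 73.5
```

```bash
python3 to.py .532 -.084 .190 -3.8; python3 -c "
from h import *
print(status.get_obs()['wrist_torque'])"
```

```text
4.55 [ 0.5322 -0.084   0.1902] yaw -7.8 tilt [ 4.e-04  0.e+00 -1.e+00] slide [-0.0002 -0.      0.0002] spin -4.0 q6 1.4120952750281357 F [-0.6  1.8  4.1]
[0.12838449 0.06191195 0.00907304]
```

>>> arm_command(
  increments=[
    {"slide": [0.0, 0.0, 0.0], "spin": 1.0, "gripper": -1.0},
    {"slide": [0.0, 0.0, 0.0], "spin": 2.0, "gripper": -1.0},
    {"slide": [0.0, 0.0, 0.0], "spin": 3.0, "gripper": -1.0},
    {"slide": [0.0, 0.0, 0.0], "spin": 3.0, "gripper": -1.0},
  ],
)

```text
t: 4.88
tool_pos: [0.5321, -0.0839, 0.1902]
tool_rot: [-3.127, 0.296, -0.0]
contact_force: [-0.2, 0.8, 5.5]
opening: 0.0122
grip_force: 73.6
```

```bash
python3 to.py .532 -.084 .190 -3.8; python3 -c "
from h import *
print(status.get_obs()['wrist_torque'])"
```

```text
4.8833 [ 0.5321 -0.0839  0.1902] yaw -10.82 tilt [ 1.e-04  4.e-04 -1.e+00] slide [-0.0001  0.0002  0.0002] spin -7.02 q6 1.4648317703560223 F [-0.2  0.8  5.5]
[0.25425186 0.0960426  0.10014935]
```

>>> arm_command(
  increments=[
    {"slide": [0.0, 0.0, 0.0], "spin": 1.0, "gripper": -1.0},
    {"slide": [0.0, 0.0, 0.0], "spin": 2.0, "gripper": -1.0},
    {"slide": [0.0, 0.0, 0.0], "spin": 2.0, "gripper": -1.0},
  ],
)

```text
t: 5.13
tool_pos: [0.5321, -0.0838, 0.1902]
tool_rot: [-3.121, 0.351, -0.0]
contact_force: [-1.6, 2.1, 6.1]
opening: 0.012
grip_force: 73.7
```

```bash
python3 to.py .532 -.084 .190 -3.8; python3 -c "
from h import *
print(status.get_obs()['wrist_torque'])"
```

```text
5.1333 [ 0.5321 -0.0838  0.1902] yaw -12.82 tilt [ 1.e-04  6.e-04 -1.e+00] slide [-0.0001  0.0002  0.0002] spin -9.02 q6 1.4997229878993525 F [-1.6  2.1  6.1]
[0.31824645 0.15007171 0.10477439]
```

>>> arm_command(
  increments=[
    {"slide": [0.0, 0.0, 0.0], "spin": 1.0, "gripper": -1.0},
    {"slide": [0.0, 0.0, 0.0], "spin": 2.0, "gripper": -1.0},
    {"slide": [0.0, 0.0, 0.0], "spin": 2.0, "gripper": -1.0},
  ],
)

```text
t: 5.38
tool_pos: [0.5321, -0.0837, 0.1902]
tool_rot: [-3.114, 0.405, 0.0]
contact_force: [-1.6, 2.0, 5.6]
opening: 0.0124
grip_force: 73.7
```

```bash
python3 to.py .532 -.084 .190 -3.8; python3 -c "
from h import *
print(status.get_obs()['wrist_torque']); w=shot('wrist','w2.png')"
```

```text
5.3833 [ 0.5321 -0.0837  0.1902] yaw -14.82 tilt [-1.e-04  9.e-04 -1.e+00] slide [-0.      0.0003  0.0002] spin -11.02 q6 1.5346376387461844 F [-1.6  2.   5.6]
[0.40595112 0.19159015 0.04429471]
```

View pics/w2.png

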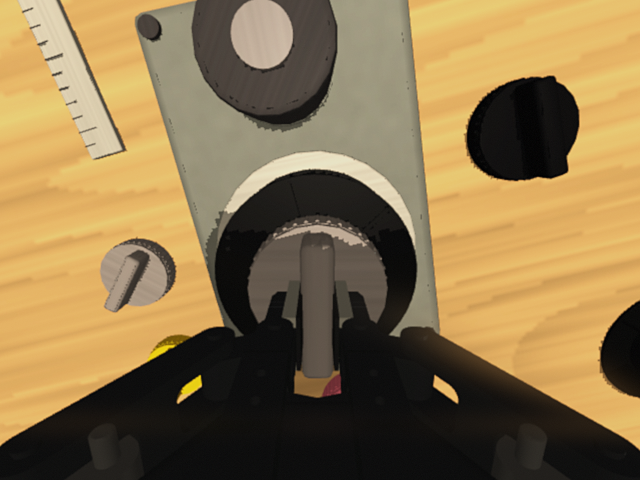

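The bar stays aligned with the gripper (vertical, about (317,300)) while the base has rotated in view. The cap is therefore turning freely this way, with torque under 0.1 N m. I'll continue to about 55°.

>>> arm_command(
  increments=[
    {"slide": [0.0, 0.0, 0.0], "spin": 3.0, "gripper": -1.0},
    {"slide": [0.0, 0.0, 0.0], "spin": 6.0, "gripper": -1.0},
    {"slide": [0.0, 0.0, 0.0], "spin": 9.0, "gripper": -1.0},
    {"slide": [0.0, 0.0, 0.0], "spin": 12.0, "gripper": -1.0},
    {"slide": [0.0, 0.0, 0.0], "spin": 15.0, "gripper": -1.0},
    {"slide": [0.0, 0.0, 0.0], "spin": 18.0, "gripper": -1.0},
    {"slide": [0.0, 0.0, 0.0], "spin": 21.0, "gripper": -1.0},
    {"slide": [0.0, 0.0, 0.0], "spin": 22.0, "gripper": -1.0},
  ],
)

```text
t: 6.1
tool_pos: [0.5322, -0.0838, 0.1902]
tool_rot: [-2.98, 0.994, -0.0]
contact_force: [-0.0, 2.7, 5.0]
opening: 0.0118
grip_force: 73.7
```

```bash
python3 to.py .532 -.084 .190 -58.8; python3 -c "
from h import *
print(status.get_obs()['wrist_torque'])"
```

```text
6.1 [ 0.5322 -0.0838  0.1902] yaw -36.89 tilt [ 2.e-04  7.e-04 -1.e+00] slide [-0.      0.0003  0.0002] spin 21.91 q6 1.9198633624138592 F [-0.   2.7  5. ]
[0.44967316 0.16113369 0.2166377 ]
```

>>> arm_command(
  increments=[
    {"slide": [0.0, 0.0, 0.0], "spin": 3.0, "gripper": -1.0},
    {"slide": [0.0, 0.0, 0.0], "spin": 6.0, "gripper": -1.0},
    {"slide": [0.0, 0.0, 0.0], "spin": 9.0, "gripper": -1.0},
    {"slide": [0.0, 0.0, 0.0], "spin": 12.0, "gripper": -1.0},
    {"slide": [0.0, 0.0, 0.0], "spin": 15.0, "gripper": -1.0},
    {"slide": [0.0, 0.0, 0.0], "spin": 18.0, "gripper": -1.0},
    {"slide": [0.0, 0.0, 0.0], "spin": 21.0, "gripper": -1.0},
    {"slide": [0.0, 0.0, 0.0], "spin": 22.0, "gripper": -1.0},
  ],
)

```text
t: 6.77
tool_pos: [0.5322, -0.0833, 0.1902]
tool_rot: [-2.735, 1.543, 0.001]
contact_force: [-0.3, 3.8, 6.3]
opening: 0.0124
grip_force: 73.7
```

>>> arm_command(
  increments=[
    {"slide": [0.0, 0.0, 0.0], "spin": 0.0, "gripper": -1.0},
    {"slide": [0.0, 0.0, 0.0], "spin": 0.0, "gripper": -1.0},
    {"slide": [0.0, 0.0, 0.0], "spin": 0.0, "gripper": -1.0},
  ],
)

```text
t: 7.02
tool_pos: [0.5322, -0.0833, 0.1902]
tool_rot: [-2.736, 1.541, 0.001]
contact_force: [-0.3, 3.0, 5.5]
opening: 0.0125
grip_force: 73.7
```

```bash
python3 to.py .532 -.084 .190 -58.8; python3 -c "
from h import *
print(status.get_obs()['wrist_torque']); w=shot('wrist','w3.png')"
```

```text
7.0167 [ 0.5322 -0.0833  0.1902] yaw -58.8 tilt [ 2.0e-04  1.7e-03 -1.0e+00] slide [0.0005 0.0005 0.0002] spin 0.0 q6 2.3023006851205157 F [-0.3  3.   5.5]
[ 0.56165925  0.09771889 -0.03082809]
```

View pics/w3.png

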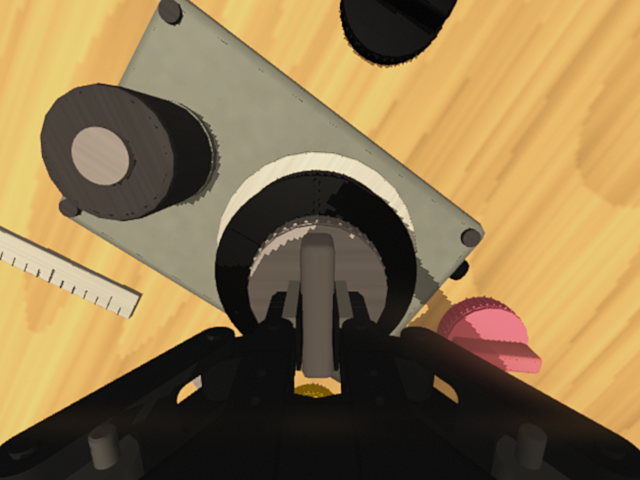

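The bar is at (317,300), still aligned with the gripper, and the base is turned about 55° against it. The cap is in its open position. I'll lift 4 mm slowly and check the force.

>>> arm_command(
  increments=[
    {"slide": [0.0, 0.0, -0.001], "spin": 0.0, "gripper": -1.0},
    {"slide": [0.0, 0.0, -0.002], "spin": 0.0, "gripper": -1.0},
    {"slide": [0.0, 0.0, -0.003], "spin": 0.0, "gripper": -1.0},
    {"slide": [0.0, 0.0, -0.004], "spin": 0.0, "gripper": -1.0},
    {"slide": [0.0, 0.0, -0.004], "spin": 0.0, "gripper": -1.0},
  ],
)

```text
t: 7.48
tool_pos: [0.5312, -0.0832, 0.1921]
tool_rot: [-2.737, 1.541, 0.005]
contact_force: [4.1, 4.4, -4.9]
opening: 0.0123
grip_force: 72.2
```

>>> arm_command(
  increments=[
    {"slide": [0.0, 0.0, 0.0], "spin": 0.0, "gripper": -1.0},
    {"slide": [0.0, 0.0, 0.0], "spin": 0.0, "gripper": -1.0},
  ],
)

```text
t: 7.65
tool_pos: [0.5312, -0.0832, 0.1921]
tool_rot: [-2.737, 1.541, 0.005]
contact_force: [2.4, 4.7, -5.1]
opening: 0.0122
grip_force: 72.2
```

```bash
python3 to.py .532 -.084 .190 -58.8; python3 -c "
from h import *
print(status.get_obs()['wrist_torque'])"
```

```text
7.65 [ 0.5312 -0.0832  0.1921] yaw -58.77 tilt [-0.0025  0.0025 -1.    ] slide [ 0.0011 -0.0003  0.0021] spin 0.03 q6 2.3015060841258905 F [ 2.4  4.7 -5.1]
[ 0.79746629 -0.4818711  -0.01217054]
```

>>> arm_command(
  increments=[
    {"slide": [0.0, 0.0, -0.001], "spin": 0.0, "gripper": -1.0},
    {"slide": [0.0, 0.0, -0.002], "spin": 0.0, "gripper": -1.0},
    {"slide": [0.0, 0.0, -0.002], "spin": 0.0, "gripper": -1.0},
  ],
)

```text
t: 7.9
tool_pos: [0.5312, -0.0832, 0.1939]
tool_rot: [-2.737, 1.541, 0.006]
contact_force: [2.6, 4.2, -5.9]
opening: 0.0122
grip_force: 72.1
```

```bash
python3 to.py .532 -.084 .190 -58.8; python3 -c "
from h import *
print(status.get_obs()['wrist_torque'])"
```

```text
7.9 [ 0.5312 -0.0832  0.1939] yaw -58.77 tilt [-0.0026  0.0025 -1.    ] slide [ 0.0011 -0.0003  0.0039] spin 0.03 q6 2.301498194023472 F [ 2.6  4.2 -5.9]
[ 0.84674052 -0.50991327 -0.0349851 ]
```

It has risen 3.7 mm, past the 2 mm of play, at only about 6 N including the cap's weight. Continuing the lift.

>>> arm_command(
  increments=[
    {"slide": [0.0, 0.0, -0.002], "spin": 0.0, "gripper": -1.0},
    {"slide": [0.0, 0.0, -0.004], "spin": 0.0, "gripper": -1.0},
    {"slide": [0.0, 0.0, -0.006], "spin": 0.0, "gripper": -1.0},
    {"slide": [0.0, 0.0, -0.008], "spin": 0.0, "gripper": -1.0},
    {"slide": [0.0, 0.0, -0.01], "spin": 0.0, "gripper": -1.0},
    {"slide": [0.0, 0.0, -0.012], "spin": 0.0, "gripper": -1.0},
  ],
)

```text
t: 8.4
tool_pos: [0.5311, -0.0844, 0.2068]
tool_rot: [2.736, -1.539, -0.004]
contact_force: [-0.2, -0.5, -4.1]
opening: 0.0124
grip_force: 72.4
```

```bash
python3 - <<'E'
from h import *
print(status.get_obs()['wrist_torque'])
w=shot('scene');d=shot('side')
a=cv2.resize(w['frame'][170:330,230:390],(400,400),interpolation=2);b=cv2.resize(d['frame'][130:290,280:440],(400,400),interpolation=2)
cv2.imwrite('pics/l1.png',np.hstack([a,b])[:,:,::-1])
E
```

```text
[-0.03012692  0.04795731 -0.008397  ]
```

View pics/l1.png

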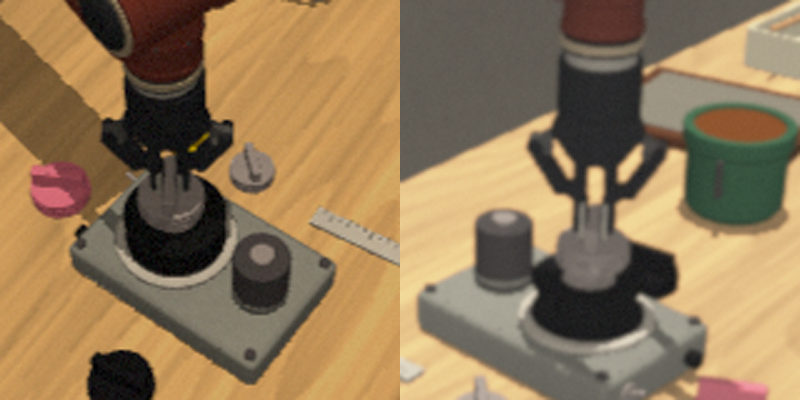

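The cap is off the spool flange in both views and the spool is still on its turntable. The only load left is the cap's weight, about 4 N. Lifting a further 65 mm.

>>> arm_command(
  increments=[
    {"slide": [0.0, 0.0, -0.005], "spin": 0.0, "gripper": -1.0},
    {"slide": [0.0, 0.0, -0.013], "spin": 0.0, "gripper": -1.0},
    {"slide": [0.0, 0.0, -0.023], "spin": 0.0, "gripper": -1.0},
    {"slide": [0.0, 0.0, -0.034], "spin": 0.0, "gripper": -1.0},
    {"slide": [0.0, 0.0, -0.045], "spin": 0.0, "gripper": -1.0},
    {"slide": [0.0, 0.0, -0.054], "spin": 0.0, "gripper": -1.0},
    {"slide": [0.0, 0.0, -0.061], "spin": 0.0, "gripper": -1.0},
    {"slide": [0.0, 0.0, -0.065], "spin": 0.0, "gripper": -1.0},
  ],
)

```text
t: 9.17
tool_pos: [0.5325, -0.0842, 0.2749]
tool_rot: [-2.737, 1.541, -0.004]
contact_force: [-0.2, -0.1, -3.3]
opening: 0.0124
grip_force: 72.4
```

>>> arm_command(
  increments=[
    {"slide": [0.0, 0.0, 0.0], "spin": 0.0, "gripper": -1.0},
    {"slide": [0.0, 0.0, 0.0], "spin": 0.0, "gripper": -1.0},
    {"slide": [0.0, 0.0, 0.0], "spin": 0.0, "gripper": -1.0},
    {"slide": [0.0, 0.0, 0.0], "spin": 0.0, "gripper": -1.0},
    {"slide": [0.0, 0.0, 0.0], "spin": 0.0, "gripper": -1.0},
  ],
)

```text
t: 9.58
tool_pos: [0.5318, -0.084, 0.2721]
tool_rot: [2.738, -1.541, -0.002]
contact_force: [-0.3, -0.1, -3.7]
opening: 0.0125
grip_force: 72.4
```

```bash
python3 - <<'E'
from h import *
w=shot('scene');d=shot('side')
a=cv2.resize(w['frame'][150:330,220:400],(400,400),interpolation=2);b=cv2.resize(d['frame'][110:290,270:450],(400,400),interpolation=2)
cv2.imwrite('pics/l2.png',np.hstack([a,b])[:,:,::-1])
E
```

```text
(no output)
```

View pics/l2.png

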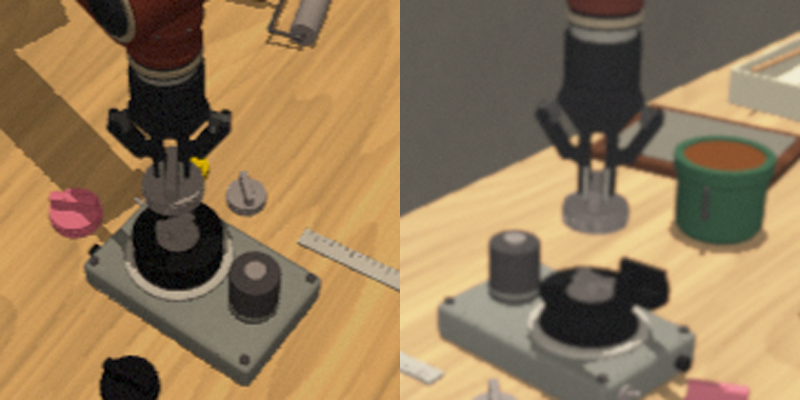

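The cap is held well clear, with its underside about 67 mm above the spindle top. The spool sits on the turntable with the spindle showing in its bore, so I'm handing in.

```bash
python3 -c "
from station import order
print(order.finish_job())"
```

```text
the job is handed in; nothing more can be done
None
```

The cap unlocked clockwise (seen from above): I turned it about 55°, lifted it off and handed in, with the cap held about 67 mm above the spindle and the spool still on its turntable; no verdict came back.

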